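Set the depth stop of a jeweller's bench press to the setting block

TASK

Set the press's depth stop to the setting block that lies under it: take the flat-blade driver from the tool rail and with it turn the stop screw down until its foot just drags on the block, neither clear of it nor clamping it hard. Put the driver back in its hole in the rail, draw the block out from under the foot against that light drag and lay it flat on the bench, leaving the stop as set and the things lying around alone.

Things in the scene. Friction and masses are not known exactly. Their poses are not given: they have to be found in the camera images.
- press: small grey bench press bolted down; origin on the bench straight under the stop screw's axis, x axis level from its front (-x) to its column. Base x -80 to +195 mm, 115 mm wide, flat top 30 mm above the bench. Fixed stop arm: x -20 to +102 mm, 40 mm wide, 95 to 125 mm high. Ram, head, column from x +50 mm back, 66 mm wide, 245 mm high; hand lever, from the head up and back to 310 mm high at x +300 mm
- stop_screw (a joint): angle (rad) of the upright stop screw at the front end of the stop arm, growing clockwise seen from above, which lowers it 8 mm a turn (1.27 mm per rad). Gap from foot to base top = 34 mm - 1.27 mm x angle: 30 mm, the block's height, at 3.14. Starts at 0.8 to 2.0. Turning takes about 0.1 N m; it stays where left. Past touch the slightly springy foot presses the block by about 23 N more per rad
- screw_slot (a point): centre of the slot at the top of the stop screw's round steel head (30 mm across), on the screw's axis, level with the head's top, 162 mm above the bench at angle 0; turns and sinks with the screw. The slot runs right across the head along this point's x axis, 6 mm wide, 8 mm deep; it lies along the press's x axis at angle 0 and again at 3.14
- stop_foot: round steel swivel foot of the stop screw, 23 mm across; origin at the centre of its flat underside; cushioned by a stiff disc spring (about 18 N per mm); sinks with the screw but does not turn
- block_center (a point): centre of the setting block, a plain steel bar 120 mm long (x) by 28 mm wide (y) by 30 mm high (z), 0.6 to 0.8 kg, lying on the press base under the foot, its length roughly along the press's x axis; its long end stands out to the front, 88 to 102 mm from the screw's axis, the short end 18 to 32 mm behind the axis
- driver_handle (a point): centre of the driver's wooden handle: square, 28 x 28 mm, rounded edges, flats square to this point's x and y axes, z up; 88 mm long, 44 mm below this point to 44 mm above. The driver hangs upright in the tool rail, a 27 mm collar below the wood resting on the rail, its 12 mm steel shank through the hole; 191 mm long in all, 0.16 kg
- rail_hole (a point): centre of the driver's hole at the upper face of the dark wooden tool rail: hole 17 mm across, right through a board 18 mm thick whose top is 118 mm above the bench; rail 66 mm (x) by 170 mm (y), fixed. Two file handles stand on it 60 mm either side along y, up to 152 mm above the bench. With the driver home its handle's centre is 52 mm above this point
- jar: closed glass jar, 60 mm across, 85 mm high, origin under its centre; leave alone
- mallet: small mallet lying down, 245 mm long, head 42 mm thick, origin on the bench under its middle; leave alone
- brick: pale soldering brick 75 x 110 x 25 mm, origin under its centre; leave alone
- dish: white bowl 90 mm across, 30 mm high, origin under its centre; leave alone
- stop_spindle: the whole stop screw with head, shank (17 mm thick) and foot; origin on its axis at the foot's underside; sinks with the screw but this frame does not turn. To be turned by the driver, not by the fingers
- block: the same setting block, origin at the centre of its underside
- driver: the same driver with its origin at the blade tip, on its axis 147 mm below the handle's centre; blade 12 mm wide along its x axis, 2.4 mm thick, 16 mm long
Things that resemble listed ones, but are neither listed nor needed, are in the scene too. What is meant by the driver is not red, and is the smaller of those in its own colour.

How it is judged:
By the outcome, as a careful person would: the job done as asked, in the order asked, and still so for the second after the job is handed in, with the robot touching nothing.
It also fails if it takes over 59 s, if anything falls off the work surface, if the arm or the gripper's body presses on something with over 40 N, if the wrist force passes 120 N, or if a joint passes its speed limit or range.

ROBOT

A 6-joint arm with a two-finger parallel gripper is mounted at the origin on the work surface. World frame = base frame: x ahead of the robot, y to its left, z up, the work surface at z = 0. Lengths are in m, angles in rad, forces in N, time in s.
With the tool pointing down it reaches from about 0.35 to 0.925 m from the base axis. Payload 6.4 kg.
Tool frame: the origin (TCP) lies at the very end of the fingers, on their centre line; the grasp point (between the pads) lies 19 mm behind it; z points along the fingers, y is the direction in which the jaws open and shut (so a half turn about z gives the same grasp; the last joint's range is limited). The gripper opens to 94 mm and grips with 3 to 60 N. Pads are 16 mm wide; open, the fingers measure 119 mm over their backs; the gripper's body (75 mm by 177 mm) begins 78 mm behind the grasp point.
Start: joints at [-1.294, 0.245, 1.558, -0, 1.339, -0.174], TCP at [0.283, -0.585, 0.205] pointing down, gripper open.
Joint ranges: [-3.13, 3.13], [-1.02, 2.26], [0.13, 2.54], [-0.95, 4.09], [0.21, 2.88], [-2.74, 2.74]. Speed limits (rad/s): [2.57, 2.57, 3.14, 3.14, 3.14, 3.14].

INTERFACE

Orientations are given as a unit quaternion [x, y, z, w].
In Python, from cell import manip gives the robot as it stands. Calls block until the motion is done:
- manip.reach(position, orientation): joint-space move of the TCP to a pose.
- manip.line_to(position, rot=None, max_speed=0.15): straight line of the TCP; rot=None keeps the orientation; max_speed is the mean speed in m/s.
- manip.goto_joints(angles): joint-space move.
- manip.gripper_to(opening, force=None): finger opening in m; force is the grip in N (None keeps the last); returns when the fingers have stopped.
- manip.pause(seconds).
- manip.inverse_kinematics(position, orientation): joint angles nearest the present ones, or None.
- manip.state(): the state.
- manip.read_camera(name): name is "side" or "top"; returns (picture, depth): 480x640x3 uint8, red, green, blue; 480x640 float32, m along the optical axis (not along the pixel's ray), 0 where there is no reading.
- manip.camera_model(name): a dict with "K" (3x3 intrinsics, pixels), "R" (3x3) and "t" (3): a world point X has camera coordinates R X + t. Camera axes: x right, y down, z forward; pixel columns grow to the right and rows downward; lengths in m; the calibration is good to about 2 mm. A picture is of the moment at which its call begins. camera_model takes no time and is no camera call.
A pose or a line that the arm cannot do raises manip.Unreachable and nothing moves.
- manip.finish_job(): hands the job in, once; it reports no verdict.
The state is a dict: "time_s": time; "joint_positions": joint angles; "dq": joint speeds; "joint_torque": joint torques, N m; "tool_pos": TCP position; "tcp_rot": TCP orientation; "wrist_force": force on the tool from outside, world axes, zero at the start; "ft_torque": the same for the moment, N m; "opening": finger opening in m.
Only numpy, scipy, OpenCV 4.12 (cv2) and the standard library are available. Lean on these libraries where they do the work, as an engineer would, in place of code of your own. Each camera call takes 0.05 s, during which the arm holds its last target. There are 200 camera calls.

## Working session

There is one attempt and no reset: what is moved stays moved. The work goes in short steps, each a Python script; the robot and the scene stay as the last script left them, time stands still between calls to the robot, and variables do not carry over. Pictures are saved under pics/ and viewed, about 8 in all and at most 12, crops included, and the job is handed in when it is done.

```bash
ls; mkdir -p pics
python3 - <<'E'
from cell import manip
import cv2,numpy as np
for n in("side","top"):
    p,d=manip.read_camera(n); np.savez(f"pics/{n}0.npz",p=p,d=d)
    cv2.imwrite(f"pics/{n}0.png",p[...,::-1])
    m=manip.camera_model(n); print(n,m["K"].round(1).tolist(),m["R"].round(3).tolist(),m["t"].round(3).tolist())
s=manip.state(); print({k:np.round(v,3).tolist() for k,v in s.items()})
E
```

```text
pics
side [[514.0, 0.0, 321.6], [0.0, 514.0, 230.4], [0.0, 0.0, 1.0]] [[-0.908, 0.42, -0.012], [0.263, 0.545, -0.796], [-0.327, -0.725, -0.605]] [0.561, 0.014, 1.119]
top [[554.7, 0.0, 312.2], [0.0, 554.7, 241.2], [0.0, 0.0, 1.0]] [[-0.01, -1.0, 0.005], [-0.998, 0.01, -0.069], [0.069, -0.006, -0.998]] [-0.089, 0.578, 1.361]
{'time_s': 0.1, 'joint_positions': [-1.294, 0.246, 1.559, 0.0, 1.339, -0.174], 'dq': [0.001, 0.0, -0.003, 0.001, 0.001, -0.0], 'joint_torque': [-0.0, -41.692, -31.552, 0.069, 0.031, -0.0], 'tool_pos': [0.283, -0.585, 0.204], 'tcp_rot': [0.975, 0.224, -0.0, -0.001], 'wrist_force': [0.342, -0.656, 0.47], 'ft_torque': [0.019, -0.016, -0.008], 'opening': 0.094}
```

View pics/top0.png

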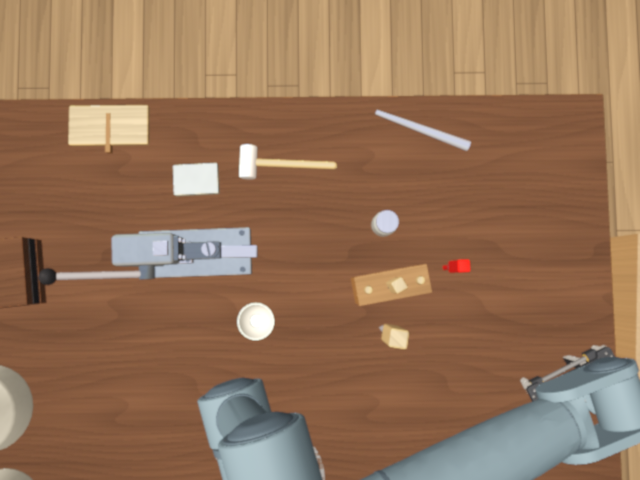

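View pics/side0.png

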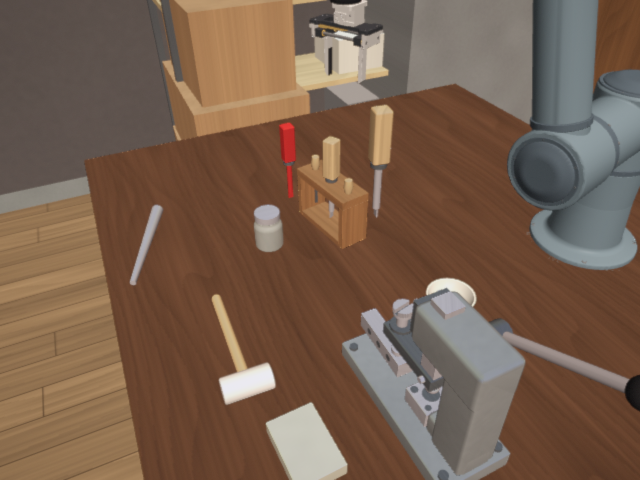

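Top: screw head at (208,249), block's front end at (257,251), press front pointing right (−y). The rail is at (392,285) with a wooden driver at (399,286). The larger wooden one is at (395,337) and the red one at (458,266), both decoys.

```bash
cat > h.py <<'E'
import numpy as np,cv2
from cell import manip
def cloud(n,d):
    m=manip.camera_model(n); K,R,t=[np.array(m[k]) for k in("K","R","t")]
    v,u=np.mgrid[:480,:640]
    c=np.stack([(u-K[0,2])/K[0,0]*d,(v-K[1,2])/K[1,1]*d,d],-1)
    return (c-t)@R
def pix2z(n,uv,z):
    m=manip.camera_model(n); K,R,t=[np.array(m[k]) for k in("K","R","t")]
    r=R.T@np.linalg.solve(K,[*uv,1]); o=-R.T@t
    return o+r*(z-o[2])/r[2]
def proj(n,X):
    m=manip.camera_model(n); c=np.array(m["R"])@X+m["t"]; p=np.array(m["K"])@c; return p[:2]/p[2]
E
python3 - <<'E'
from h import *
S={n:np.load(f"pics/{n}0.npz") for n in("side","top")}
def crop(n,u,v,w,h): return cv2.resize(S[n]['p'][v:v+h,u:u+w,::-1],(400,300),interpolation=cv2.INTER_CUBIC)
im=np.vstack([np.hstack([crop("top",180,215,80,60),crop("top",350,255,84,63)]),np.hstack([crop("side",350,290,100,75),crop("side",290,130,100,75)])])
cv2.imwrite("pics/mos.png",im)
P={n:cloud(n,S[n]['d']) for n in S}
def stat(n,u,v,w,h,zlo,zhi,lab):
    p=P[n][v:v+h,u:u+w].reshape(-1,3); p=p[(p[:,2]>zlo)&(p[:,2]<zhi)]
    if len(p)<4: print(lab,n,len(p));return
    r=cv2.minAreaRect(p[:,:2].astype(np.float32)*1000)
    print(lab,n,len(p),"med",np.median(p,0).round(4),"mean",p.mean(0).round(4),"rect",np.round(r[0],1),np.round(r[1],1),round(r[2],1))
for n,b in(("top",(350,255,84,60)),("side",(290,130,85,120))):
    stat(n,*b,.195,.235,"drv top"); stat(n,*b,.145,.157,"files"); stat(n,*b,.112,.123,"rail")
for n,b in(("top",(110,220,150,60)),("side",(340,280,120,130))):
    stat(n,*b,.150,.170,"head"); stat(n,*b,.24,.25,"column");stat(n,*b,.055,.064,"block");stat(n,*b,.12,.13,"arm")
stat("top",140,220,120,60,.025,.034,"base"); stat("side",330,320,190,160,.025,.034,"base")
E
```

```text
drv top top 182 med [ 0.4679 -0.2774  0.2123] mean [ 0.4678 -0.2775  0.2115] rect [ 467.3 -278.5] [28.4 27.8] 30.9
files top 84 med [ 0.4692 -0.2679  0.1492] mean [ 0.4675 -0.2781  0.1489] rect [ 468.1 -278.1] [ 28.4 135. ] 16.0
rail top 1689 med [ 0.4676 -0.2707  0.117 ] mean [ 0.4677 -0.2778  0.117 ] rect [ 467.5 -279. ] [ 66.1 170.6] 9.8
drv top side 286 med [ 0.4678 -0.2676  0.2087] mean [ 0.4491 -0.2684  0.2075] rect [ 431.3 -271.4] [ 34.5 109.7] 86.3
files side 208 med [ 0.4699 -0.2663  0.1501] mean [ 0.4586 -0.2812  0.1504] rect [ 444.3 -320.7] [107.6 210.1] 17.8
rail side 1123 med [ 0.4787 -0.256   0.1178] mean [ 0.4744 -0.2632  0.1176] rect [ 441.9 -307.4] [133.4 227.5] 10.7
head top 147 med [0.552  0.1389 0.1577] mean [0.5523 0.1384 0.1571] rect [552.1 137.6] [30.  27.4] 88.6
column top 224 med [0.5491 0.2251 0.2429] mean [0.5466 0.2303 0.2432] rect [539.6 270.9] [ 61.6 133.7] 17.4
block top 375 med [0.5499 0.0891 0.0586] mean [0.5495 0.0952 0.0588] rect [554.  162.3] [ 51.  242.9] 5.2
arm top 112 med [0.547  0.1406 0.122 ] mean [0.5491 0.1532 0.1224] rect [545.3 219.4] [ 39.2 201.5] 5.2
head side 549 med [0.5639 0.1532 0.1597] mean [0.5651 0.2019 0.159 ] rect [571.8 216.6] [182.9  30.3] 76.3
column side 495 med [0.5537 0.2275 0.2453] mean [0.5534 0.2276 0.245 ] rect [551.5 226.9] [30.7 31.8] 0.9
block side 1271 med [0.5608 0.1606 0.0604] mean [0.5599 0.1582 0.0602] rect [557.4 147.2] [ 50. 208.] 3.6
arm side 494 med [0.5641 0.1599 0.1244] mean [0.5627 0.1834 0.124 ] rect [559.1 208.1] [168.1  36.1] 86.6
base top 2100 med [0.53   0.1505 0.0285] mean [0.5482 0.1585 0.0287] rect [551.2 185.5] [115.  289.4] 1.5
base side 4938 med [0.5884 0.2109 0.0303] mean [0.5881 0.2105 0.0301] rect [625.2 216.8] [205.3 297.2] 15.3
```

View pics/mos.png

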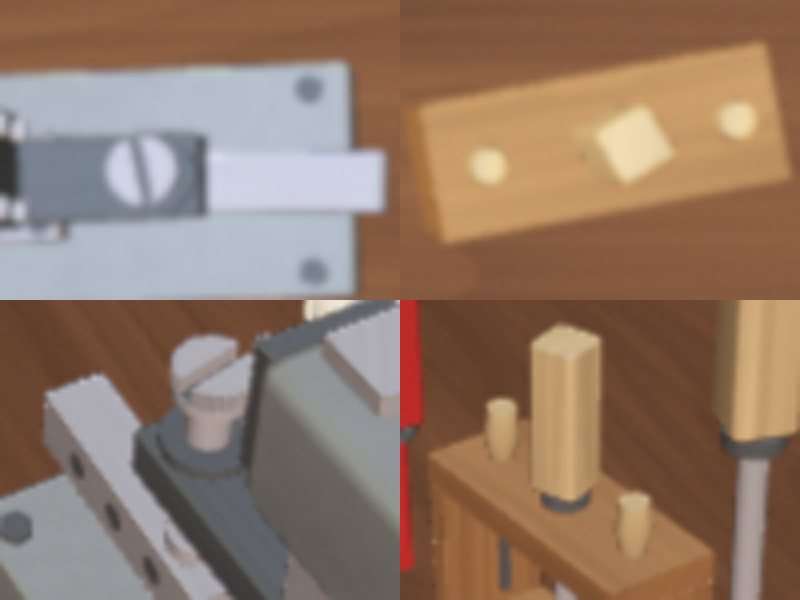

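Mosaic: the slot runs from crop (138,140) to (150,200), so it's at about 11° in world and the screw angle is about 1.40 rad. The driver handle top is rotated about 31–37° (mod 90), and its blade is hidden in the rail. Next I'll refine positions with both cameras and check the joint-6 budget.

```bash
cat >> h.py <<'E'
from scipy.spatial.transform import Rotation as Ro
def down(yaw): # tool z down, tool y (jaw) axis at world angle yaw+90 ; x at yaw
    return (Ro.from_euler('z',yaw)*Ro.from_euler('x',np.pi)).as_quat()
E
python3 - <<'E'
from h import *
S={n:np.load(f"pics/{n}0.npz") for n in("side","top")}
P={n:cloud(n,S[n]['d']) for n in S}
print("screw top",pix2z("top",(208.4-.4,249.4-.4),.1602),"side",pix2z("side",(402.4,305.2),.1602))
print("drv top side",pix2z("side",(290+166/4-.4,130+(341-300)/4-.4),.214),"top",pix2z("top",(350+(636-400)/4.76-.4,255+146/4.76-.4),.214))
print("files side",[pix2z("side",(290+u/4-.4,130+(v-300)/4-.4),.152).round(4) for u,v in((101,405),(234,498))],"top",[pix2z("top",(350+(u-400)/4.76-.4,255+v/4.76-.4),.152).round(4) for u,v in((489,166),(738,120))])
for l,b in(("big",(378,318,34,34)),("red",(442,255,32,20)),("press end",(235,225,30,55))):
    p=P["top"][b[1]:b[1]+b[3],b[0]:b[0]+b[2]].reshape(-1,3); t=p[p[:,2]>p[:,2].max()-.01]; print(l,p[:,2].max(),t.mean(0).round(3))
p=P["top"][225:275,200:265].reshape(-1,3); q=p[(p[:,2]>.05)&(p[:,2]<.065)&(p[:,1]<.118)]
r=cv2.minAreaRect(q[:,:2].astype(np.float32)*1000);print("block",r, q.mean(0))
p=P["top"][215:290,140:265].reshape(-1,3);q=p[(p[:,2]>.025)&(p[:,2]<.034)&(p[:,1]<.15)];r=cv2.minAreaRect(q[:,:2].astype(np.float32)*1000);print("base",r)
# handle yaw by minAreaRect on upper face
p=P["top"][255:315,350:434].reshape(-1,3);q=p[p[:,2]>.208];print(len(q),cv2.minAreaRect(q[:,:2].astype(np.float32)*1000))
for pos in((.468,-.278,.35),(.552,.138,.42)):
  for k in range(0,360,30):
    try: j=manip.inverse_kinematics(pos,down(np.radians(k)));print(pos[0],k,None if j is None else np.round(j,2))
    except Exception as e: print(k,e)
E
```

```text
screw top [0.55183772 0.13856692 0.1602    ] side [0.55263502 0.13901595 0.1602    ]
drv top side [ 0.46846342 -0.27314357  0.214     ] top [ 0.46727579 -0.27802294  0.214     ]
files side [array([ 0.4801, -0.3301,  0.152 ]), array([ 0.4591, -0.2139,  0.152 ])] top [array([ 0.4579, -0.2187,  0.152 ]), array([ 0.4783, -0.3364,  0.152 ])]
big 1.3977163968704203 [ 0.481 -0.087  1.398]
red 1.3977163968704203 [ 0.481 -0.087  1.398]
press end 1.3977163968704203 [ 0.481 -0.087  1.398]
block ((550.9501342773438, 79.23808288574219), (76.85565185546875, 27.124298095703125), 89.42451477050781) [0.551098   0.07951935 0.05807098]
base ((553.05029296875, 95.55778503417969), (108.83456420898438, 116.02223205566406), 89.9970474243164)
184 ((466.1248779296875, -190.85142517089844), (33.85541534423828, 207.97381591796875), 1.098332405090332)
0.468 0 [-0.74 -0.09  1.65 -0.    1.58  0.83]
0.468 30 [-0.74 -0.09  1.65 -0.    1.58  0.3 ]
0.468 60 [-0.74 -0.09  1.65  0.    1.58 -0.22]
0.468 90 [-0.74 -0.09  1.65  0.    1.58 -0.74]
0.468 120 [-0.74 -0.09  1.65  0.    1.58 -1.27]
0.468 150 [-0.74 -0.09  1.65  0.    1.58 -1.79]
0.468 180 [-0.74 -0.09  1.65  0.    1.58 -2.32]
0.468 210 None
0.468 240 None
0.468 270 [-0.74 -0.09  1.65 -0.    1.58  2.4 ]
0.468 300 [-0.74 -0.09  1.65 -0.    1.58  1.87]
0.468 330 [-0.74 -0.09  1.65 -0.    1.58  1.35]
0.552 0 [ 0.05 -0.04  1.48 -0.    1.7   1.62]
0.552 30 [ 0.05 -0.04  1.48 -0.    1.7   1.09]
0.552 60 [ 0.05 -0.04  1.48 -0.    1.7   0.57]
0.552 90 [ 0.05 -0.04  1.48 -0.    1.7   0.05]
0.552 120 [ 0.05 -0.04  1.48  0.    1.7  -0.48]
0.552 150 [ 0.05 -0.04  1.48  0.    1.7  -1.  ]
0.552 180 [ 0.05 -0.04  1.48  0.    1.7  -1.53]
0.552 210 [ 0.05 -0.04  1.48  0.    1.7  -2.05]
0.552 240 [ 0.05 -0.04  1.48  0.    1.7  -2.57]
0.552 270 None
0.552 300 [ 0.05 -0.04  1.48 -0.    1.7   2.66]
0.552 330 [ 0.05 -0.04  1.48 -0.    1.7   2.14]
```

Run:
```python
from h import *
S=np.load("pics/top0.npz"); p=cloud("top",S['d'])
q=p[255:315,350:434].reshape(-1,3);q=q[(q[:,2]>.206)&(q[:,2]<.23)]
r=cv2.minAreaRect(q[:,:2].astype(np.float32)*1000);print(len(q),r)
for l,b in(("big",(378,318,34,34)),("red",(442,255,32,20))):
    w=p[b[1]:b[1]+b[3],b[0]:b[0]+b[2]].reshape(-1,3);w=w[w[:,2]<.4];t=w[w[:,2]>w[:,2].max()-.01];print(l,w[:,2].max(),t.mean(0).round(3))
yaw=np.radians(r[2] if 15<r[2]<60 else 33); print(np.degrees(yaw))
manip.gripper_to(.060)
c=(.468,-.277)
manip.reach([*c,.28],down(yaw)); print(manip.state()['time_s'])
manip.line_to([*c,.162],max_speed=.12)
print(np.round(manip.state()['wrist_force'],2))
manip.gripper_to(.0,50)
s=manip.state();print(s['opening'],np.round(s['wrist_force'],2),s['time_s'])
manip.line_to([*c,.305],max_speed=.15)
s=manip.state();print(s['opening'],np.round(s['wrist_force'],2),np.round(s['tool_pos'],4),s['time_s'])
a,d=manip.read_camera("side");np.savez("pics/s1.npz",p=a,d=d)
cv2.imwrite("pics/s1.png",cv2.resize(a[60:260,230:450,::-1],(660,600),interpolation=cv2.INTER_CUBIC))
```

```text
166 ((467.6781921386719, -278.5956115722656), (26.745147705078125, 27.261375427246094), 30.875791549682617)
big 0.2693939345804309 [ 0.36  -0.267  0.262]
red 0.1956117035514224 [ 0.508 -0.423  0.19 ]
30.875791549682617
2.175
[-0.52  0.06  0.77]
0.027760425236540525 [0.92 0.28 1.35] 3.9083
0.027674353061242437 [-1.67 -0.28 -2.04] [ 0.4675 -0.2766  0.3036] 5.0083
```

View pics/s1.png

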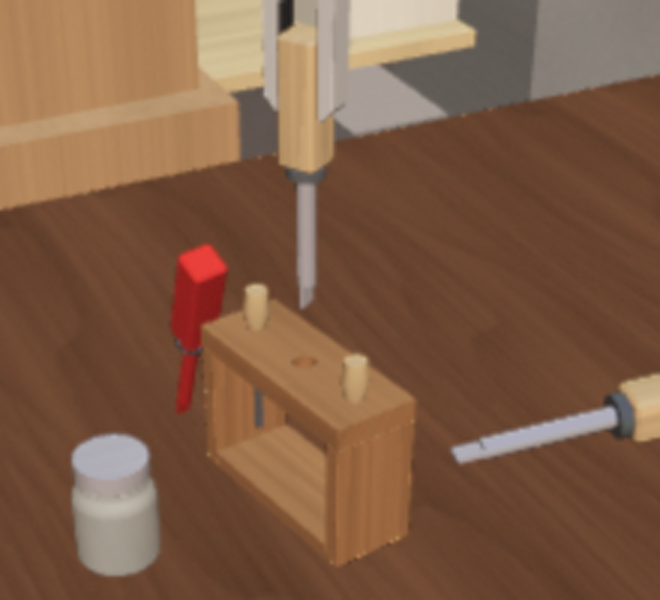

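The driver is held. It looks as if the large decoy is now lying down, so I'll check that. I'll also move over the screw with the gripper at a yaw where the side view separates the two possible blade directions.

Run:
```python
from h import *
t,d=manip.read_camera("top")
yaw=np.radians(66)
manip.reach([.552,.1385,.330],down(yaw)); s=manip.state();print(s['time_s'],s['tool_pos'],s['wrist_force'])
a,d=manip.read_camera("side");np.savez("pics/s2.npz",p=a,d=d)
m=manip.camera_model("side")
print(proj("side",np.array([.552,.1385,.16])),proj("side",np.array([.552,.1385,.19])))
im=np.hstack([cv2.resize(t[230:380,340:490,::-1],(400,400)),cv2.resize(a[220:340,350:470,::-1],(400,400),interpolation=cv2.INTER_CUBIC)])
im=np.vstack([im,np.hstack([cv2.resize(a[80:260,230:500,::-1],(300,200)),cv2.resize(t[...,::-1],(267,200)),np.zeros((200,233,3),np.uint8)])])
cv2.imwrite("pics/m2.png",im)
```

```text
6.675 [0.5521728  0.13756474 0.32984116] [ 0.01843713  0.18509998 -0.44107183]
[402.57478284 304.92817069] [404.34807315 289.81498327]
```

View pics/m2.png

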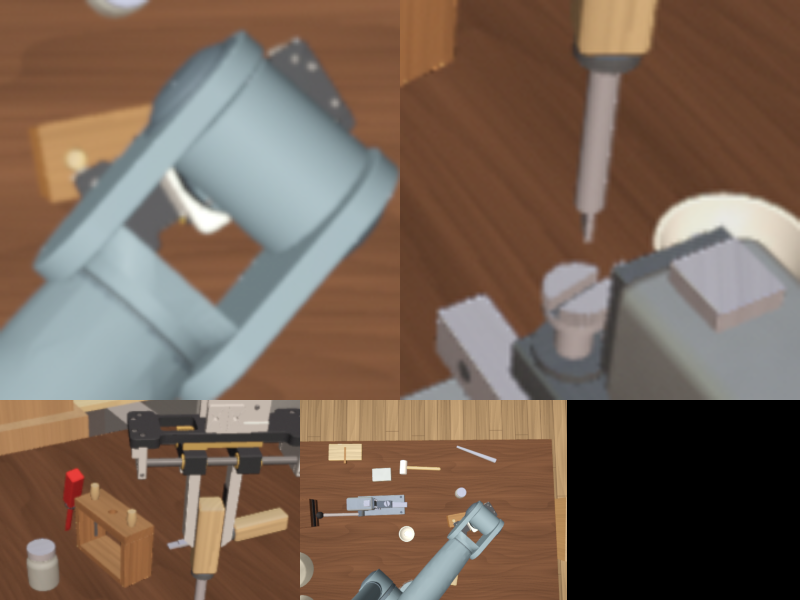

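Run:
```python
from h import *
from scipy.optimize import least_squares
S=np.load("pics/s2.npz");P=cloud("side",S['d'])
q=P[150:340,350:470].reshape(-1,3)
def circ(q,r,c0):
    f=lambda c:np.hypot(q[:,0]-c[0],q[:,1]-c[1])-r
    s=least_squares(f,c0,loss='soft_l1',f_scale=.001);return s.x,np.std(s.fun)
near=lambda q,c,r:q[np.hypot(q[:,0]-c[0],q[:,1]-c[1])<r]
c=(.552,.1385)
n=near(q,c,.022)
print(np.histogram(n[:,2],bins=np.arange(.12,.34,.01)))
for lo,hi,r in((.145,.157,.015),(.213,.225,.006),(.225,.24,.006)):
    w=n[(n[:,2]>lo)&(n[:,2]<hi)]; print(lo,len(w),circ(w,r,c))
w=n[(n[:,2]>.158)&(n[:,2]<.164)];print("top",w.mean(0),cv2.minEnclosingCircle(w[:,:2].astype(np.float32)*1000),w[:,2].mean())
w=n[(n[:,2]>.18)&(n[:,2]<.205)];print("blade",w.mean(0),w[:,2].min(),len(w))
S=np.load("pics/s1.npz");P=cloud("side",S['d']);q=P[60:260,230:450].reshape(-1,3)
n=near(q,(.468,-.277),.022)
for lo,hi in((.19,.21),(.21,.23)):
    w=n[(n[:,2]>lo)&(n[:,2]<hi)]; print("s1",lo,len(w),circ(w,.006,(.468,-.277)))
```

```text
(array([243,  54,  23, 191, 146,   0,   0,  17,  28,  41,  48,  52,  52,
        53,  55,  53,  41, 113, 156, 166, 153, 221]), array([0.12, 0.13, 0.14, 0.15, 0.16, 0.17, 0.18, 0.19, 0.2 , 0.21, 0.22,
       0.23, 0.24, 0.25, 0.26, 0.27, 0.28, 0.29, 0.3 , 0.31, 0.32, 0.33,
       0.34]))
0.145 119 (array([0.55200066, 0.14233938]), np.float64(0.0034803800437676726))
0.213 59 (array([0.55096637, 0.13882515]), np.float64(0.000692775774151444))
0.225 75 (array([0.55088632, 0.13876679]), np.float64(0.0007280716450100895))
top [0.55406549 0.14213288 0.16039508] ((552.1859741210938, 142.86624145507812), 16.646203994750977) 0.16039508342590983
blade [0.55291415 0.14168287 0.19754008] 0.19161012217739634 25
s1 0.19 54 (array([ 0.46671153, -0.27511374]), np.float64(0.001457626648400764))
s1 0.21 54 (array([ 0.46671546, -0.27548124]), np.float64(0.0011305449172809938))
```

The blade is edge-on at yaw 66°, so it runs along the tool x axis. The shank sits within about 1 mm of the TCP. Next: align to the slot at yaw 191° and insert under force watch.

Run:
```python
from h import *
yaw=np.radians(191.3)
st=manip.state; f=lambda:np.round(st()['wrist_force'],2)
manip.reach([.5525,.1388,.330],down(yaw))
manip.line_to([.5525,.1388,.302],max_speed=.1); manip.pause(.15)
s=st();print(s['time_s'],s['tool_pos'],f(),np.round(s['joint_positions'],3)); f0=f()
for z in np.arange(.300,.2925,-.0015):
    manip.line_to([.5525,.1388,z],max_speed=.03)
    s=st(); print(round(z,4),np.round(s['tool_pos'],4),f(),np.round(s['ft_torque'],3))
    if abs(f()[2]-f0[2])>6: print("contact");break
print(s['time_s'])
a,d=manip.read_camera("side");np.savez("pics/s3.npz",p=a,d=d)
cv2.imwrite("pics/s3.png",cv2.resize(a[230:350,340:500,::-1],(800,600),interpolation=cv2.INTER_CUBIC))
```

```text
9.2 [0.55286965 0.13884138 0.30283227] [ 0.79 -0.53 -1.57] [ 0.047 -0.008  1.657  0.     1.491 -1.721]
0.3 [0.5525 0.1388 0.3001] [-0.27  0.33 -0.94] [ 0.085 -0.145  0.015]
0.2985 [0.5524 0.1388 0.2984] [-0.64 -1.05 -0.94] [ 0.02  -0.12  -0.032]
0.297 [0.5524 0.1388 0.2968] [-0.07 -0.17 -2.07] [ 0.059 -0.133  0.028]
0.2955 [0.5524 0.1388 0.2954] [-0.09  0.65 -1.36] [ 0.084 -0.1    0.003]
0.294 [0.5524 0.1388 0.2938] [-0.2  -0.23 -0.87] [ 0.095 -0.124 -0.015]
0.2925 [0.5524 0.1388 0.2923] [ 0.01  0.62 -1.84] [ 0.126 -0.122  0.026]
10.7
```

View pics/s3.png

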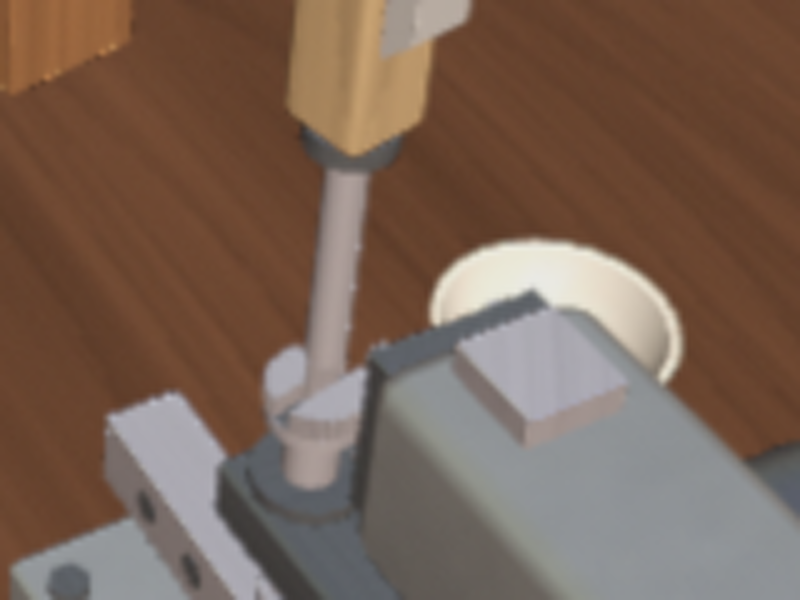

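The blade sits in the slot, at about (325,380) in the crop, with no contact force. Now I'll turn clockwise, following the screw down and logging torque to find where the blade engages.

Run:
```python
from h import *
st=manip.state
for i,y in enumerate(np.linspace(191.3,71,16)[1:]):
    z=.2925-.00127*max(0,np.radians(191.3-y-17))
    manip.line_to([.5525,.1388,z],rot=down(np.radians(y)),max_speed=.15)
    F=[];T=[]
    for _ in range(2):
        s=st();F.append(s['wrist_force']);T.append(s['ft_torque']);manip.pause(.02)
    print(round(y,1),np.mean(F,0).round(1),np.mean(T,0).round(3),np.round(s['tool_pos'][2],4),round(s['time_s'],2))
    if np.abs(np.mean(F,0)).max()>25: print("high");break
```

```text
183.3 [ 0.4  0.3 -1.6] [ 0.243 -0.161 -0.006] 0.2925 11.06
175.3 [ 0.4  2.  -1.8] [ 0.715 -0.238 -0.018] 0.2925 11.38
167.2 [ 1.1  3.4 -1.5] [ 1.181 -0.411  0.055] 0.2925 11.71
159.2 [ 1.3  4.3 -1.5] [ 1.6   -0.566  0.069] 0.2923 12.03
151.2 [ 1.4  5.5 -1.6] [ 1.779 -0.616  0.061] 0.2922 12.36
143.2 [ 2.   5.5 -1.7] [ 1.878 -0.628  0.077] 0.292 12.68
135.2 [ 1.9  6.2 -1.4] [ 1.912 -0.659  0.06 ] 0.2918 13.01
127.1 [ 1.5  6.5 -1.6] [ 1.988 -0.67   0.097] 0.2917 13.33
119.1 [ 2.   6.5 -1.4] [ 1.968 -0.749  0.102] 0.2915 13.66
111.1 [ 2.6  6.2 -2.2] [ 2.08  -0.807  0.038] 0.2913 13.98
103.1 [ 1.9  5.8 -2.1] [ 2.035 -0.778  0.088] 0.2911 14.31
95.1 [ 2.6  5.6 -2. ] [ 2.102 -0.815  0.078] 0.291 14.63
87.0 [ 2.4  7.1 -2.3] [ 2.137 -0.868  0.068] 0.2908 14.96
79.0 [ 2.1  5.8 -2.3] [ 1.941 -0.865  0.062] 0.2906 15.28
71.0 [ 2.5  6.9 -2.8] [ 1.958 -0.891  0.078] 0.2904 15.61
```

```bash
cat >> h.py <<'E'
def slotview(fn):
    p,d=manip.read_camera("top");np.savez(fn+".npz",p=p,d=d)
    a=cv2.resize(p[234:264,190:230,::-1],(800,600),interpolation=cv2.INTER_CUBIC);cv2.imwrite(fn+".png",a)
def slotangle(fn,uv=(208.,249.)):
    # darkness-weighted orientation inside the head, in world by mapping pixels to z=.159
    g=cv2.cvtColor(np.load(fn)['p'],cv2.COLOR_RGB2GRAY).astype(float)
    v,u=np.mgrid[236:263,195:222]; m=np.hypot(u-uv[0],v-uv[1])<5.2
    w=g[236:263,195:222][m]; w=np.clip(np.percentile(w,75)-w,0,None)
    X=np.array([pix2z("top",(a,b),.159)[:2] for a,b in zip(u[m],v[m])])
    c=(w[:,None]*X).sum(0)/w.sum(); D=X-c; C=(w[:,None]*D).T@D; e,V=np.linalg.eigh(C)
    return np.degrees(np.arctan2(V[1,1],V[0,1]))%180,c,e
E
python3 - <<'E'
from h import *
manip.line_to([.5525,.1388,.2906],rot=down(np.radians(83)),max_speed=.15)
s=manip.state();print(np.round(s['wrist_force'],1),np.round(s['ft_torque'],2))
manip.line_to([.5525,.1388,.33],max_speed=.12)
manip.reach([.5,-.12,.36],down(np.radians(83)))
slotview("pics/t3"); s=manip.state();print(s['time_s'],np.round(s['wrist_force'],1),np.round(s['ft_torque'],2))
np.savez
print(slotangle("pics/top0.npz"),slotangle("pics/t3.npz"))
E
```

```text
[ 3.2  1.2 -1.9] [ 0.32 -1.11  0.01]
17.5417 [ 0.5  0.2 -1.5] [-0.03 -0.14 -0.01]
(np.float64(11.945247472522738), array([0.55188395, 0.13902984]), array([0.0097979 , 0.08714971])) (np.float64(96.7008437428625), array([0.5528033 , 0.13884392]), array([0.01144248, 0.08320642]))
```

View pics/t3.png

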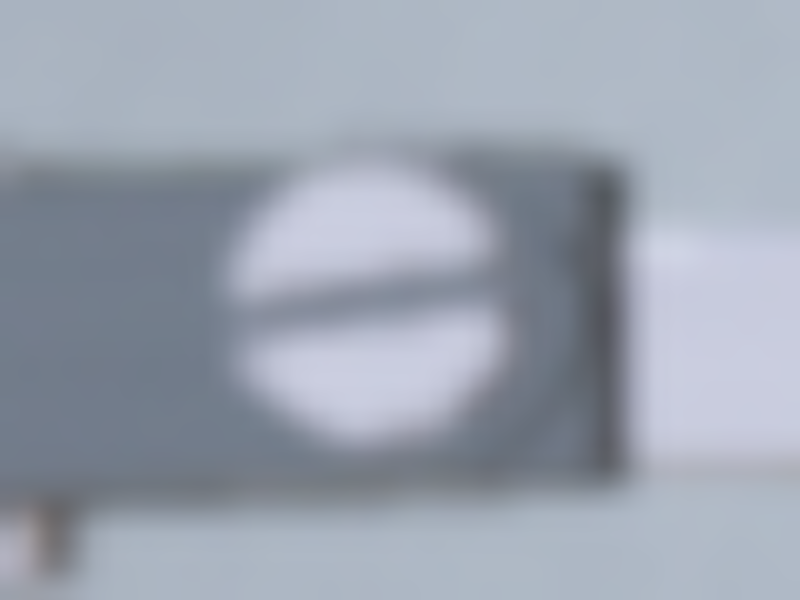

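The slot is now at about 97°, so the screw angle is about 3.06 rad. I'll fit the press yaw accurately first, then give it the last turn.

Run:
```python
from h import *
p=np.load("pics/t3.npz")['p']; g=cv2.GaussianBlur(cv2.cvtColor(p,cv2.COLOR_RGB2GRAY),(0,0),.7).astype(float)
hue=p.astype(float)[...,2]-p.astype(float)[...,0] # blue minus red: press vs wood
def edge(im,us,v0,v1,z,sign):
    X=[]
    for u in us:
        d=np.diff(im[v0:v1,u])*sign; k=int(np.argmax(d)); 
        a,b,c=[d[max(0,min(len(d)-1,k+i))] for i in(-1,0,1)]; o=.5*(a-c)/(a-2*b+c) if a-2*b+c else 0
        X.append(pix2z("top",(u,v0+k+.5+np.clip(o,-1,1)),z)[:2])
    X=np.array(X); 
    vx,vy,_,_=cv2.fitLine(X.astype(np.float32),cv2.DIST_HUBER,0,.0005,.001).ravel(); return np.degrees(np.arctan2(vy,vx))%180
print("base top edge",edge(hue,range(150,246),222,236,.03,1),"base low edge",edge(hue,range(175,246),266,284,.03,-1))
print("arm",edge(g,range(191,219),238,246,.125,-1),edge(g,range(195,219),254,262,.125,1))
print("block",edge(g,range(224,254),242,250,.06,1),edge(g,range(224,254),252,262,.06,-1))
for f in("top0","t3"):
  for uv in((208,249),(208.5,249),(208,249.5),(208.5,248.5)): print(f,slotangle(f"pics/{f}.npz",uv)[0],end=' ')
```

```text
base top edge 91.50004 base low edge 91.467636
arm 92.45304 92.346344
block 88.2393 89.52586
top0 11.945247472522738 top0 12.70716803233256 top0 13.415101802916496 top0 14.612345943619204 t3 96.7008437428625 t3 97.32353037426077 t3 97.03637685369212 t3 98.4821458288242
```

Run:
```python
from h import *
st=manip.state; c=[.5530,.1392]; y0=97
manip.reach([*c,.330],down(np.radians(y0)))
manip.line_to([*c,.302],max_speed=.12); f0=st()['wrist_force'][2]
ok=True
for z in (.299,.296,.293,.2905):
    manip.line_to([*c,z],max_speed=.04); s=st(); print(z,np.round(s['wrist_force'],1),np.round(s['tool_pos'],4))
    if abs(s['wrist_force'][2]-f0)>7: ok=False;print("contact");break
if ok:
    for y in (87,79,71,63,55):
        manip.line_to([*c,.2905-.00127*max(0,np.radians(71-y))],rot=down(np.radians(y)))
        T=[st()['ft_torque'] for _ in range(1)];s=st();print(y,np.round(s['wrist_force'],1),np.round(T[0],2))
    manip.line_to([*c,.2902],rot=down(np.radians(73)))
    manip.line_to([*c,.33],max_speed=.15)
    manip.reach([.5,-.12,.36],down(np.radians(73)))
    slotview("pics/t4"); print(st()['time_s'],[round(slotangle("pics/t4.npz",uv)[0],1) for uv in((208,249),(208.5,249),(208,249.5))])
```

```text
0.299 [ 1.1  0.2 -2. ] [0.5533 0.1391 0.2996]
0.296 [ 0.1  0.  -1. ] [0.5529 0.1392 0.2959]
0.293 [ 0.3  0.1 -0.8] [0.5528 0.1392 0.2926]
0.2905 [-0.1 -0.6 -1.5] [0.5529 0.1392 0.2902]
87 [ 0.6  0.5 -1.7] [-0.04 -0.31 -0.02]
79 [ 2.6 -0.6 -2.3] [-0.12 -0.78 -0.01]
71 [ 2.4 -0.8 -2.8] [-0.3  -1.06  0.08]
63 [ 2.9 -0.9 -2.2] [-0.44 -1.08  0.03]
55 [ 3.9 -0.7 -2.5] [-0.46 -1.06  0.09]
23.4333 [np.float64(81.7), np.float64(80.1), np.float64(80.9)]
```

View pics/t4.png

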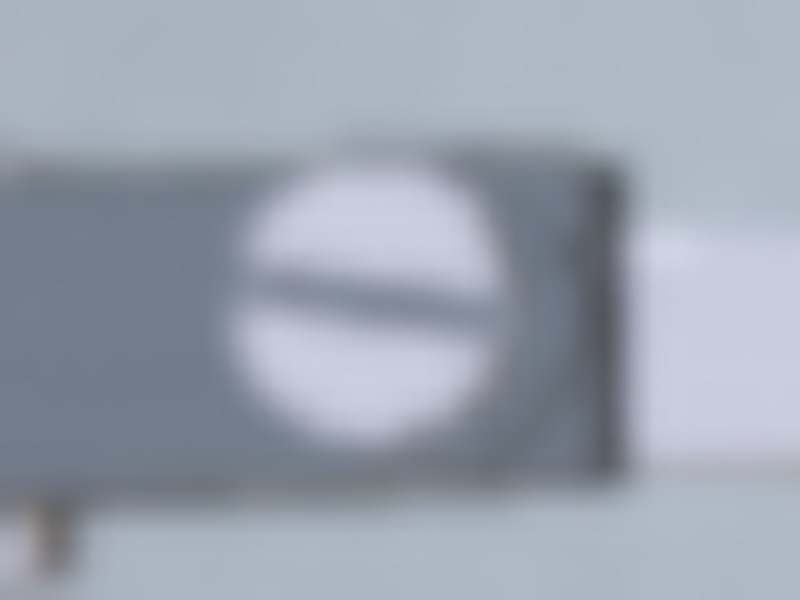

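The slot is at about 81°, so the screw is at about 3.33 rad, a preload of roughly 4 N. That's a light drag. Now I'll return the driver to the rail.

Run:
```python
from h import *
st=manip.state; c=[.468,-.277]; q=down(np.radians(30.876))
manip.reach([*c,.310],q); manip.pause(.1); f0=np.array(st()['wrist_force']); print(st()['tool_pos'],f0.round(1)); ok=True
for z in (.275,.25,.225,.2,.18,.17,.166,.1635,.162):
    manip.line_to([*c,z],max_speed=.1); s=st(); f=np.array(s['wrist_force'])-f0; print(z,f.round(1),np.round(s['tool_pos'][2],4))
    if abs(f).max()>8: 
        print("contact"); ok=z<.168; break
if ok:
    manip.gripper_to(.060); print(st()['wrist_force'])
    manip.line_to([*c,.26],max_speed=.2)
    manip.reach([.50,-.05,.30],down(np.radians(89)))
    p,d=manip.read_camera("top");np.savez("pics/t5.npz",p=p,d=d)
    a,_=manip.read_camera("side")
    cv2.imwrite("pics/t5.png",np.hstack([cv2.resize(p[225:375,340:490,::-1],(400,400)),cv2.resize(a[90:270,250:430,::-1],(400,400))]))
print(st()['time_s'])
```

```text
[ 0.46901109 -0.27560802  0.31093692] [ 0.5  0.5 -1.3]
0.275 [-0.6 -0.9 -0.6] 0.2749
0.25 [ 0.4 -1.2  0.5] 0.2498
0.225 [-0.2 -1.  -0.2] 0.2248
0.2 [-0.5 -1.6  0.9] 0.1998
0.18 [-0.6 -0.2 -0.1] 0.1797
0.17 [-1.3  0.5  0. ] 0.1698
0.166 [-0.5 -0.5 -0.8] 0.166
0.1635 [-0.6 -0.6 -0.7] 0.1634
0.162 [-0.2 -0.8  0.5] 0.1622
[ 0.15637819  0.06629146 -0.46829707]
29.6417
```

View pics/t5.png

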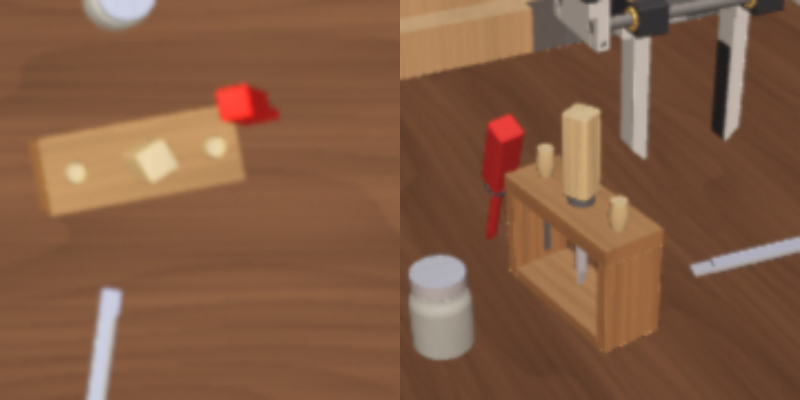

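The driver is home in its hole at (155,160) in the top crop. The red decoy leans on the rail's end, clear of it. Now the block: pull it along its length until it's clear of the foot, then regrasp at its centre of mass.

Run:
```python
from h import *
st=manip.state; yb=np.radians(89.0); q=down(yb); x=.5508
manip.gripper_to(.055)
manip.reach([x,.055,.12],q)
manip.line_to([x,.055,.038],max_speed=.12); manip.pause(.1); print(st()['tool_pos'],np.round(st()['wrist_force'],1))
manip.gripper_to(0,40); s=st(); print("grip",s['opening'],np.round(s['wrist_force'],1),s['time_s'])
for k in range(1,11):
    d=.0038*k
    manip.line_to([x-d*np.cos(yb),.055-d*np.sin(yb),.038],max_speed=.04); s=st(); print(round(d,4),np.round(s['wrist_force'],1),np.round(s['tool_pos'],4))
    if abs(np.array(s['wrist_force'])).max()>50: break
a,d=manip.read_camera("side");np.savez("pics/s6.npz",p=a,d=d);t,d=manip.read_camera("top")
cv2.imwrite("pics/s6.png",cv2.resize(a[240:420,330:530,::-1],(660,594),interpolation=cv2.INTER_CUBIC)); print(s['time_s'])
```

```text
[0.55178346 0.05486209 0.03919559] [ 0.3 -1.   0.4]
grip 0.027866049767464582 [ 1.9 -0.2 -0. ] 32.3083
0.0038 [1.7 4.7 1.1] [0.551  0.0522 0.0383]
0.0076 [0.2 6.9 2.5] [0.5507 0.0488 0.0383]
0.0114 [-0.3  7.   2.2] [0.5505 0.0451 0.0383]
0.0152 [0.8 6.5 3.4] [0.5504 0.0414 0.0383]
0.019 [-0.1  6.7  3.4] [0.5503 0.0377 0.0383]
0.0228 [-0.2  7.8  2.7] [0.5502 0.034  0.0382]
0.0266 [-0.4  7.3  3.5] [0.5501 0.0303 0.0383]
0.0304 [-0.1  8.7  2.7] [0.5499 0.0266 0.0382]
0.0342 [0.6 6.7 2.3] [0.5498 0.0226 0.0381]
0.038 [-1.1  4.7  2.2] [0.5497 0.0178 0.038 ]
34.8083
```

View pics/s6.png

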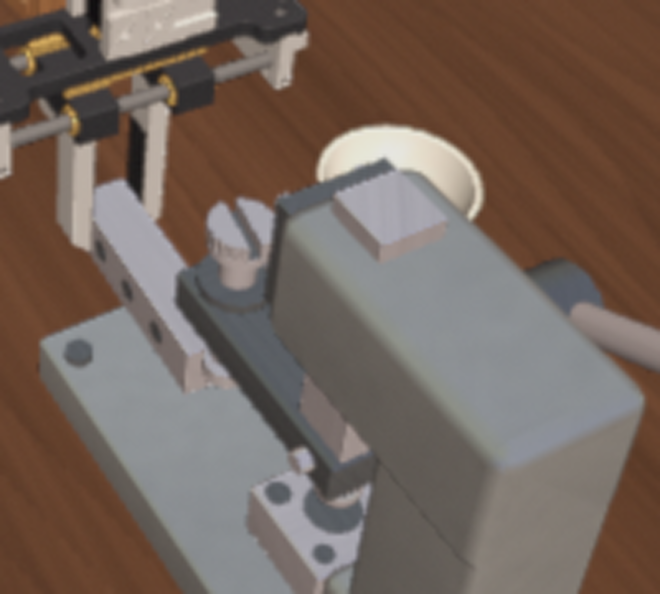

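The block slid out with a steady drag of about 7 N, and its rear end is now at the foot's edge. I'll regrasp near the centre of mass and carry it out.

Run:
```python
from h import *
st=manip.state; yb=np.radians(89.0); q=down(yb); x=.5497
manip.gripper_to(.045); manip.line_to([x,.0175,.066],max_speed=.15)
x2=.5504; manip.line_to([x2,.0615,.066],max_speed=.15); manip.line_to([x2,.0615,.038],max_speed=.1)
manip.gripper_to(0,55); s=st();print(s['opening'],np.round(s['wrist_force'],1),np.round(s['tool_pos'],4))
P=lambda y,z,v:(manip.line_to([x2-(.0615-y)*np.cos(yb),y,z],max_speed=v),print(y,z,np.round(st()['wrist_force'],1)))
P(.0515,.0385,.05); P(.030,.042,.08); P(-.055,.046,.12)
for z in (.03,.018,.012,.0095,.008,.0065):
    P(-.055,z,.06)
    if abs(st()['wrist_force'][2])<2.5 and z<.01 : break
manip.gripper_to(.06); manip.line_to([x2-.1165*np.cos(yb),-.055,.15],max_speed=.2)
manip.reach([.40,-.25,.30],q)
s=st();print(s['time_s'],s['tool_pos'])
p,d=manip.read_camera("top");np.savez("pics/t7.npz",p=p,d=d);a,_=manip.read_camera("side")
im=np.hstack([cv2.resize(p[200:320,180:340,::-1],(400,300)),cv2.resize(a[150:390,250:570,::-1],(400,300))]);cv2.imwrite("pics/t7.png",im)
C=cloud("top",d)[220:290,240:340].reshape(-1,3);w=C[(C[:,2]>.02)&(C[:,2]<.045)&(C[:,1]<.04)];print(cv2.minAreaRect(w[:,:2].astype(np.float32)*1000),w[:,2].min(),w[:,2].max(),np.median(w[:,2]))
print([round(slotangle("pics/t7.npz",uv)[0],1) for uv in((208,249),(208.5,249),(208,249.5))])
```

```text
0.0274593624369218 [-1.3 -0.8  3. ] [0.5508 0.0614 0.0387]
0.0515 0.0385 [0.2 0.5 2.8]
0.03 0.042 [ 0.8 -0.1 -5.6]
-0.055 0.046 [-0.8  0.3 -6. ]
-0.055 0.03 [-0.3 -0.  -6.8]
-0.055 0.018 [ 0.1  1.  -5.6]
-0.055 0.012 [ 0.6  0.4 -6.4]
-0.055 0.0095 [ 0.9 -0.2 -5.2]
-0.055 0.008 [-1.3  1.1 -0.3]
42.825 [ 0.40008885 -0.24929565  0.29874011]
((546.4445190429688, -52.021484375), (119.19269561767578, 27.21105194091797), 89.24317932128906) 0.02033971199061737 0.03747419584829028 0.028624858575304564
[np.float64(81.6), np.float64(80.1), np.float64(80.8)]
```

View pics/t7.png

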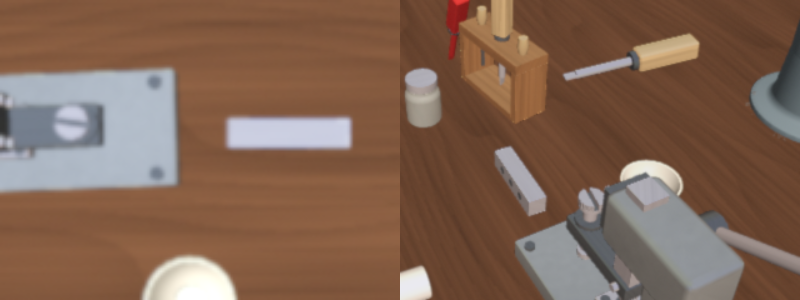

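The block lies flat on the bench at (288,133) in the top crop, with its top about 29 mm up. The slot angle hasn't changed (about 81°), the driver is home, and the arm is clear.

```bash
python3 -c "
from cell import manip
manip.finish_job();print(manip.state()['time_s'])"
```

```text
the job is handed in; nothing more can be done
the job is handed in; nothing more can be done
```

The job is done and handed in. I last read the clock at 42.8 s, just before handing in, against the 59 s limit.

- **Stop:** I turned the stop screw with the wooden driver from about 1.4 rad to about 3.33 rad, judged from the slot angle in the top camera. That puts roughly 4 N on the block. The slot read the same, about 81°, before and after drawing the block.
- **Driver:** It is back in its rail hole, seen there in both cameras. No contact force showed on the way in.
- **Block:** It came out against a steady drag of about 7 N, part of which is its own weight on the base. I regrasped it near its middle and laid it on the bench in front of the press. Its top measured about 29 mm above the bench, so it lies flat.

**Accuracy:** The set angle is good only to about ±0.04 rad (about ±1 N). Two measurements disagreed slightly: press yaw read 91.5° from the base and 92.4° from the arm, and the side and top cameras differed by up to 5 mm at the rail.

**Decoy drivers:** Both stood upright in the first picture. By 5 s the large wooden one was lying on the bench, and later views show the red one leaning on the rail's end. I think they toppled by themselves, because they stood free on their tips and I saw no contact force. The gripper did pass about 10 mm from the large one by my estimate, so I can't fully rule out touching it. I left both where they were.

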